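Refit the handle of a flower press and lock it with its clip

TASK

Put the loose crossbar handle onto the square spindle of the flower press, all the way down on its collar, clear of the press's tall guide rod. Then push the forked retaining clip sideways into the spindle's groove just above the handle until it is fully home, and let go of it. Leave everything else on the table where it is.

Things in the scene. Friction and masses are not known exactly. Their poses are not given: they have to be found in the camera images.
- handle_mid (a point): Crossbar handle lying flat on the table, 0.3 kg, balanced on its hub: aluminium hub block 46 x 46 mm, 40 mm tall, flat sides, with a 22 mm square hole through it from top to bottom (sides along x and y). Point: hub centre, 20 mm above its underside. x along the bar, z up the bore. A bar leaves the hub's +x and -x sides; its +y and -y sides are bare.
- bar_end (a point): One end of the handle's bar: 95 mm from the hub's centre along +x, 18 mm above the hub's underside; the other end is the same distance along -x (190 mm in all). Steel rod 12 mm thick near the hub, then wooden grips of 18 mm diameter. The bar's top is 27 mm above the hub's underside, so 13 mm lower than the hub's top.
- clip_seat (a point): Forked retaining clip lying flat: dark steel plate 6 mm thick, 44 mm wide, 79 mm long, 0.13 kg, with a 15 mm slot open at its +x end (mouth flared) and an upright tab on its closed end. Point: where the neck's axis lies once home, 6.5 mm ahead of the slot's closed end, 3 mm above the underside. Prongs reach 31 mm ahead (+x), plate 48 mm behind. z up.
- clip_tab (a point): The clip's black tab, where to hold it: a block 22 mm long (clip x), 16 mm thick (clip y), standing from 6 to 44 mm above the clip's underside. Point: 26 mm above the underside, 36 mm behind clip_seat (-x); same axes as clip_seat.
- spindle_seat (a point): On the axis of the press's upright spindle, a 20 mm square steel shaft, at the top of its collar (38 mm diameter, 10 mm tall), 125 mm above the table; the handle's hub must rest here. The flats face this frame's x and y (any quarter turn of the handle fits; 1 mm play each side). Stands firmly; turns only stiffly (0.6 N m) about z.
- spindle_groove (a point): On the spindle's axis, 43 mm above spindle_seat: where clip_seat lies when the clip rests in the groove, on top of the seated hub (hub's top 3 mm below this point). The groove is a round neck of 12 mm diameter from 5 mm below to 7 mm above this point; over it is the square head.
- spindle_tip (a point): Centre of the spindle's top, 66 mm above spindle_seat (191 mm above the table). The top 7 mm of the square head taper from 20 mm to 12 mm square, to lead the hub on.
- spindle (a joint): Turning angle of the spindle in the press, rad, counter-clockwise from above; at 0 its flats are square with the press. Range -3.1 to 3.1, stiff.
- press: Flower press, screwed to the table: wooden base 130 (x) by 200 mm (y), a stack of boards, and on top a wooden beam along y, 45 mm wide, 200 mm long, its top 115 mm above the table; spindle and collar in the beam's middle. Origin: centre of the base's underside, below the spindle's axis. z up.
- rod_top (a point): Top of the press's tall guide rod: steel, 16 mm diameter, standing through the beam's +y end 85 mm from the spindle's axis, 185 mm above the table. The handle's bar, if it points this way, comes down on it. The beam's other end carries only a low nut.
- glue: Bystander: white glue bottle, 48 mm diameter, 150 mm tall, upright. Origin: centre of its underside.
- tumbler: Bystander: white ceramic cup, 68 mm across the rim, 85 mm tall, upright. Origin: centre of its underside.
- spool: Bystander: spool of grey ribbon with wooden flanges, 68 mm diameter, 60 mm tall, standing on a flange (it is solid). Origin: centre of its underside.
- jar: Bystander: closed glass jar, 66 mm diameter, 85 mm tall. Origin: centre of its underside.
- scissors: Bystander: scissors lying flat, 160 mm long, 80 mm wide over the finger loops, 12 mm thick. Origin: centre of its underside, at the pivot (blades to +x).
- hoop: Bystander: dark wooden wreath hoop lying flat, 146 mm outer diameter, 14 mm thick. Origin: centre of its underside.
- stamp: Bystander: wooden hand stamp, a block 100 (x) by 26 mm, 24 mm tall, lying beside the handle. Origin: centre of its underside.
- marker: Bystander: flat-sided marker pen, 110 (x) by 18 mm, 15 mm tall, lying beside the clip. Origin: centre of its underside.
Mind the look-alikes: they are no part of the job. Of the things shaped like the part that bears clip_seat, the dark steel one is meant.

How it is judged:
By the outcome, as a careful person would: the job done as asked, in the order asked, and still so for the second after the job is handed in, with the robot touching nothing.
It also fails if it takes over 70 s, if anything falls off the work surface, if the arm or the gripper's body presses on something with over 40 N, if the wrist force passes 120 N, or if a joint passes its speed limit or range.

ROBOT

A 7-joint arm with a two-finger parallel gripper is mounted at the origin on the work surface. World frame = base frame: x ahead of the robot, y to its left, z up, the work surface at z = 0. Lengths are in m, angles in rad, forces in N, time in s.
With the tool pointing down it reaches from about 0.425 to 0.875 m from the base axis. Payload 4.7 kg.
Tool frame: the origin (TCP) lies between the finger pads; the fingertips stand r.tcp_to_tips ahead of it and the grasp point (between the pads) lies 5 mm behind it (r.tcp_to_tips is the distance from the TCP to the fingertips, in m); z points along the fingers, y is the line along which they close (so a half turn about z gives the same grasp; the last joint's range is limited). The gripper opens to 87 mm and grips with 3 to 60 N. Pads are 19 mm wide; open, the fingers measure 117 mm over their backs; the gripper's body (75 mm by 190 mm) begins 51 mm behind the grasp point.
Start: joints at [1.226, 0.321, -0.07, 1.45, 0.023, 1.371, -0.057], TCP at [0.228, -0.609, 0.237] pointing down, gripper open.
Joint ranges: [-2.86, 2.86], [-0.3, 2.09], [-1.38, 1.24], [0.06, 2.45], [-1.56, 4.7], [0.09, 2.05], [-2.69, 2.69]. Speed limits (rad/s): [2.57, 2.57, 3.14, 3.14, 3.14, 3.14, 3.14].

INTERFACE

Orientations are given as a unit quaternion [w, x, y, z].
In Python, from cell import r gives the robot as it stands. The module is installed in compiled form; this text tells all that it offers. Calls block until the motion is done:
- r.move_pose(position, orientation): joint-space move of the TCP to a pose.
- r.move_l(position, attitude=None, max_speed=0.15, max_force=None): straight line of the TCP; attitude=None keeps the orientation; max_speed is the mean speed in m/s. With max_force (N) it stops when the force on the tool has changed by that much, and returns True; else False.
- r.movej(angles): joint-space move.
- r.gripper_to(opening, newtons=None): opening from 0.0 (shut) to 1.0 (fully open); newtons is the grip in N (None keeps the last); returns when the fingers have stopped.
- r.hold(seconds).
- r.inverse_kinematics(position, orientation): joint angles nearest the present ones, or None.
- r.grab_frame(name): name is "scene" or "top" or "wrist"; returns a dict with "img" (400x640x3 uint8, red, green, blue), "depth" (400x640 float32, m along the optical axis (not along the pixel's ray), 0 where there is no reading), "camera_matrix" (3x3 intrinsics, pixels), "pose" (4x4, takes a point from camera to world coordinates); the wrist camera has in their place "hand_eye" (4x4, takes a point from camera to tool coordinates, whose origin is the TCP and whose axes are the flange's). Camera axes: x right, y down, z forward; pixel columns grow to the right and rows downward; lengths in m; the calibration is good to about 2 mm. The wrist camera is an equidistant fisheye: a pixel r from the principal point sees the ray r / f radians off the axis. A picture is of the moment at which its call begins: read the wrist's pose just before it.
A pose or a line that the arm cannot do raises r.MotionError and nothing moves.
- r.sign_off(): hands the job in; it is judged then, once.
Readings, each from a call of its own:
- r.read_time_s(): time.
- r.read_joint_pos(): joint angles.
- r.read_qd(): joint speeds.
- r.read_effort(): joint torques, N m.
- r.read_tcp_pos(): TCP position.
- r.read_ee_rot(): TCP orientation.
- r.read_wrist_force(): force on the tool from outside, world axes, zero at the start.
- r.read_wrist_torque(): the same for the moment, N m.
- r.read_finger_gap(): opening from 0.0 (shut) to 1.0 (fully open).
- r.read_grasp_force(): force on a finger pad.
Only numpy, scipy, OpenCV 4.12 (cv2) and the standard library are available. Lean on these libraries where they do the work, as an engineer would, in place of code of your own. Each camera call takes 0.05 s, during which the arm holds its last target. There are 200 camera calls.

## Working session

There is one attempt and no reset: what is moved stays moved. The work goes in short steps, each a Python script; the robot and the scene stay as the last script left them, time stands still between calls to the robot, and variables do not carry over. Pictures are saved under pics/ and viewed, at most 10 in all, crops included, and the job is handed in when it is done.

```bash
mkdir -p pics; ls
python3 - <<'E'
from cell import r
import numpy as np, cv2
for n in ("scene","top"):
    f=r.grab_frame(n); np.savez(f"{n}.npz",**f)
    cv2.imwrite(f"pics/{n}.png",f["img"][:,:,::-1])
    print(n,f["camera_matrix"].tolist(),np.round(f["pose"],3).tolist(),(f["depth"]>0).mean())
print(r.tcp_to_tips,r.read_time_s(),r.read_ee_rot(),r.read_tcp_pos())
f=r.grab_frame("wrist");print(np.round(f["hand_eye"],3).tolist(),f["camera_matrix"].tolist())
E
```

```text
pics
scene [[512.9573048873017, 0.0, 320.5496717967519], [0.0, 512.9573048873017, 193.5061395685566], [0.0, 0.0, 1.0]] [[0.284, 0.739, -0.61, 1.481], [0.959, -0.212, 0.19, -0.315], [0.011, -0.639, -0.769, 1.363], [0.0, 0.0, 0.0, 1.0]] 0.99597265625
top [[371.5520450519594, 0.0, 317.6927647230116], [0.0, 371.5520450519594, 200.38622384709706], [0.0, 0.0, 1.0]] [[-0.015, -0.981, 0.193, 0.301], [-1.0, 0.017, 0.007, 0.003], [-0.01, -0.193, -0.981, 1.215], [0.0, 0.0, 0.0, 1.0]] 0.9962265625
0.014 0.1 [-8.64631638e-04  9.83949566e-01  1.78444577e-01 -1.93826075e-04] [ 0.22802714 -0.60818103  0.23553712]
[[0.001, -0.954, -0.299, 0.084], [1.0, 0.001, -0.001, 0.0], [0.001, -0.299, 0.954, -0.148], [0.0, 0.0, 0.0, 1.0]] [[309.70691628693146, 0.0, 323.6110774800654], [0.0, 309.70691628693146, 201.43587900108022], [0.0, 0.0, 1.0]]
```

View pics/top.png

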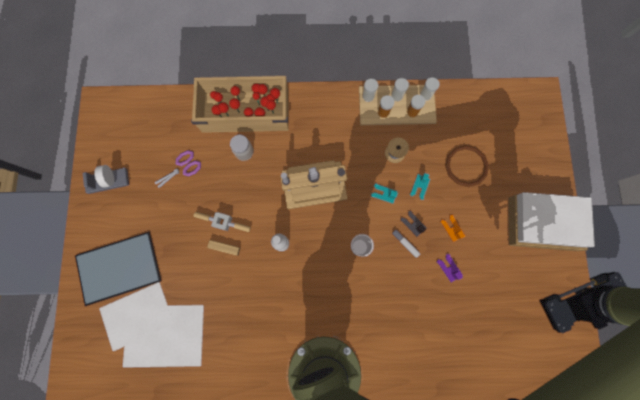

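View pics/scene.png

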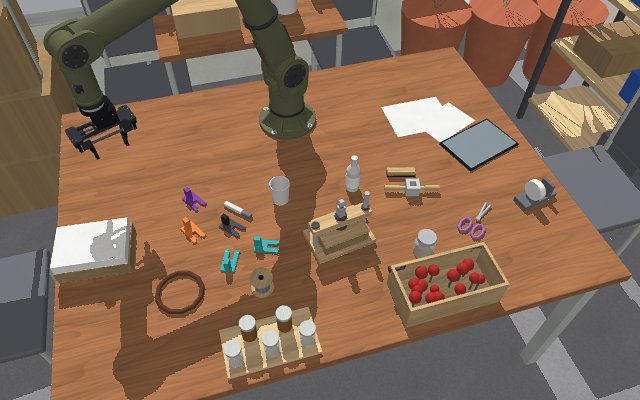

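The scene image shows the press in the centre at scene (340,225). The rod is at scene (366,200), which is its +y end.

What could be taken for the parts, by top pixel:
- **Clip:** dark steel (413,223), teal (384,193) and (420,186), orange (452,228), purple (450,267). I choose the dark one; the marker is beside it at (406,243).
- **Handle:** only (220,221), with the stamp at (223,248).

Next I check these choices in a close crop.

```bash
cat > h.py <<'E'
import numpy as np, cv2
from scipy.spatial.transform import Rotation as R
def cloud(f):
    d=f["depth"];K=f["camera_matrix"];v,u=np.indices(d.shape)
    p=np.stack([(u-K[0,2])/K[0,0]*d,(v-K[1,2])/K[1,1]*d,d],-1)
    return p@f["pose"][:3,:3].T+f["pose"][:3,3]
def rect(p):  # centre, long-axis angle(deg), long, short from xy points (m)
    c,(w,h),a=cv2.minAreaRect((p[:,:2]*1000).astype(np.float32))
    if w<h: w,h,a=h,w,a+90
    return np.round([c[0],c[1],(a+90)%180-90,w,h],1)
def quat(yaw):  # tool down, tool x axis along yaw
    q=(R.from_euler("z",yaw)*R.from_euler("x",np.pi)).as_quat(); return np.array([q[3],*q[:3]])
E
python3 - <<'E'
from h import *
for n in("top","scene"):
    f=dict(np.load(n+".npz"));P=cloud(f);I=f["img"]
    if n=="top": 
        B=[("handle",(190,205,255,238),.008,.06),("stamp",(205,238,243,258),.008,.06),("clip",(398,208,428,237),.004,.06),("beam",(275,155,352,215),.108,.118),("spindle",(275,155,352,215),.135,.2),("marker",(388,226,424,260),.004,.03),("glue",(265,230,295,255),.05,.2),("tumbler",(345,230,378,262),.02,.1)]
    else:
        B=[("handle",(380,175,445,200),.008,.06),("clip",(217,208,249,240),.004,.06),("beam",(300,180,385,265),.108,.118),("spindle",(330,190,385,220),.135,.2)]
    for nm,(a,b,c,d),lo,hi in B:
        p=P[b:d,a:c].reshape(-1,3);i=I[b:d,a:c].reshape(-1,3).astype(int)
        m=(p[:,2]>lo)&(p[:,2]<hi)
        if nm=="clip": m&=i.max(1)<110
        q=p[m]
        if len(q)>3: print(n,nm,len(q),rect(q),q.mean(0).round(3),q[:,2].max().round(3))
I=np.load("top.npz")["img"]; 
A=[cv2.resize(I[y:y+50,x:x+66],(396,300),interpolation=cv2.INTER_CUBIC) for x,y in((188,200),(380,205),(280,150))]
A.append(cv2.resize(np.load("scene.npz")["img"][185:235,320:386],(396,300),interpolation=cv2.INTER_CUBIC))
cv2.imwrite("pics/crop1.png",np.vstack([np.hstack(A[:2]),np.hstack(A[2:])])[:,:,::-1])
E
```

```text
top handle 435 [472.2 324.2  74.3 188.9  45.7] [0.471 0.323 0.03 ] 0.048
top stamp 261 [388.7 317.5  74.8 100.3  25.9] [0.388 0.316 0.024] 0.032
top clip 247 [ 445.8 -282.1  -52.6   86.7   79.9] [ 0.45  -0.299  0.015] 0.051
top beam 663 [592.2  23.  -81.2 199.5  47.2] [0.59  0.022 0.114] 0.118
top spindle 125 [584.2  62.8 -79.8 103.2  21.4] [0.584 0.055 0.175] 0.196
top marker 314 [ 396.4 -272.3   89.3  114.6  106.6] [ 0.403 -0.278  0.012] 0.029
top glue 218 [398.4 129.9  85.8  46.   44.9] [0.396 0.127 0.11 ] 0.153
top tumbler 214 [ 384.6 -120.3   -1.9   66.5   64. ] [ 0.389 -0.128  0.066] 0.093
scene handle 422 [456.  331.6  62.3 194.9  98. ] [0.476 0.325 0.026] 0.05
scene clip 196 [ 443.8 -288.1   43.4   91.1   86.2] [ 0.45  -0.3    0.015] 0.046
scene beam 568 [594.3  25.5 -81.3 201.1  51. ] [0.598 0.022 0.113] 0.118
scene spindle 195 [586.2  65.9 -78.9 105.2  25.2] [0.592 0.055 0.166] 0.195
```

View pics/crop1.png

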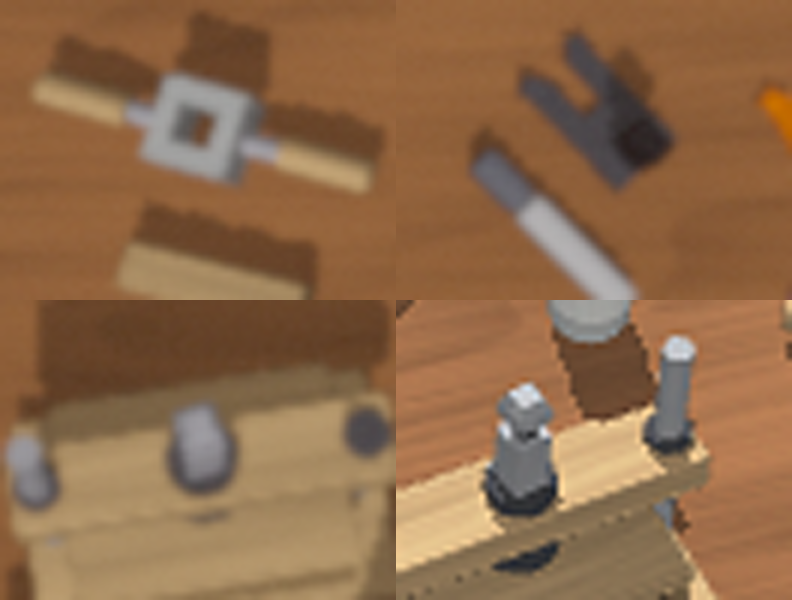

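Crop: the dark clip is at top pixel (411,222), mouth up-left, tab at (420,228). The handle's hub is at (220,221), with its bar at 74° in the world. The spindle stands mid-beam with its rod on the +y side. Next come close wrist looks at the clip, the press and the handle.

```bash
cat >> h.py <<'E'
def look(r,name):
    t,q=r.read_tcp_pos(),r.read_ee_rot()
    f=r.grab_frame("wrist");T=np.eye(4);T[:3,:3]=R.from_quat([q[1],q[2],q[3],q[0]]).as_matrix();T[:3,3]=t
    f["pose"]=T@f["hand_eye"];np.savez(name+".npz",**f);cv2.imwrite(f"pics/{name}.png",f["img"][:,:,::-1]);return f
def rays(f,u,v):
    K=f["camera_matrix"];x=np.asarray(u)-K[0,2];y=np.asarray(v)-K[1,2];th=np.hypot(x,y)/K[0,0];s=np.where(th>1e-9,np.sin(th)/np.maximum(np.hypot(x,y),1e-9),0)
    return np.stack([x*s,y*s,np.cos(th)],-1)
def wcloud(f):
    d=f["depth"];v,u=np.indices(d.shape);c=rays(f,u,v);c=c/np.maximum(c[...,2:],.05)*d[...,None]
    return c@f["pose"][:3,:3].T+f["pose"][:3,3]
def onplane(f,u,v,z):
    d=rays(f,u,v)@f["pose"][:3,:3].T;o=f["pose"][:3,3]
    return o+d*((z-o[2])/d[...,2])[...,None]
def ortho(f,c,z,half=.1,n=400):  # rectified patch for viewing; rows = -x, cols = -y
    # project world grid on plane z into the fisheye
    g=np.linspace(half,-half,n,dtype=float);X,Y=np.meshgrid(g+c[0],g+c[1],indexing="ij")
    p=np.stack([X,Y,np.full_like(X,z)],-1)-f["pose"][:3,3];p=p@f["pose"][:3,:3];K=f["camera_matrix"]
    h=np.hypot(p[...,0],p[...,1]);k=np.arctan2(h,p[...,2])*K[0,0]/h
    return cv2.remap(f["img"],(p[...,0]*k+K[0,2]).astype(np.float32),(p[...,1]*k+K[1,2]).astype(np.float32),cv2.INTER_LINEAR)
E
python3 - <<'E'
from h import *
from cell import r
for nm,p,ys in(("clip",(.445,-.295,.05),(42,-138)),("clipput",(.57,0.0,.2),(42,-138)),("handle",(.472,.324,.05),(74.3,-105.7)),("press",(.592,.022,.2),(8.8,-171.2,8.8-35,8.8+35))):
    for y in ys:
        q=r.inverse_kinematics(list(p),list(quat(np.radians(y))));print(nm,y,None if q is None else np.round(q,2))
r.move_pose([.445,-.295,.21],quat(np.radians(42)));look(r,"w_clip");print(r.read_time_s())
r.move_pose([.57,.02,.36],quat(np.radians(8.8)));look(r,"w_press");print(r.read_time_s())
r.move_pose([.472,.324,.21],quat(np.radians(74.3)));look(r,"w_handle");print(r.read_time_s())
F=[dict(np.load(n+".npz")) for n in("w_clip","w_press","w_handle")]
cv2.imwrite("pics/w3.png",np.vstack([np.hstack([ortho(F[0],(.45,-.295),.006,.07,300),ortho(F[1],(.59,.022),.184,.05,300)]),np.hstack([ortho(F[1],(.592,.022),.115,.12,300),ortho(F[2],(.46,.324),.04,.12,300)])])[:,:,::-1])
E
```

```text
clip 42 [ 0.86  0.27 -0.37  1.93  0.12  0.96 -0.4 ]
clip -138 [ 1.51  0.54 -1.17  1.91  0.56  1.08  2.41]
clipput 42 [ 0.62  0.25 -0.77  1.68  0.18  1.28 -1.02]
clipput -138 [ 0.91  0.39 -1.17  1.68  0.37  1.33  1.98]
handle 74.3 [ 0.29  0.66 -1.2   1.82  0.68  1.15 -1.42]
handle -105.7 [ 0.28  0.64 -1.18  1.82  0.65  1.14  1.74]
press 8.8 [ 0.58  0.31 -0.79  1.63  0.23  1.3  -1.67]
press -171.2 [ 0.68  0.35 -0.93  1.62  0.29  1.31  1.43]
press -26.2 [ 0.54  0.3  -0.74  1.63  0.21  1.3  -2.27]
press 43.8 [ 0.58  0.31 -0.8   1.63  0.23  1.3  -1.06]
1.625
3.0583
4.4333
```

View pics/w3.png

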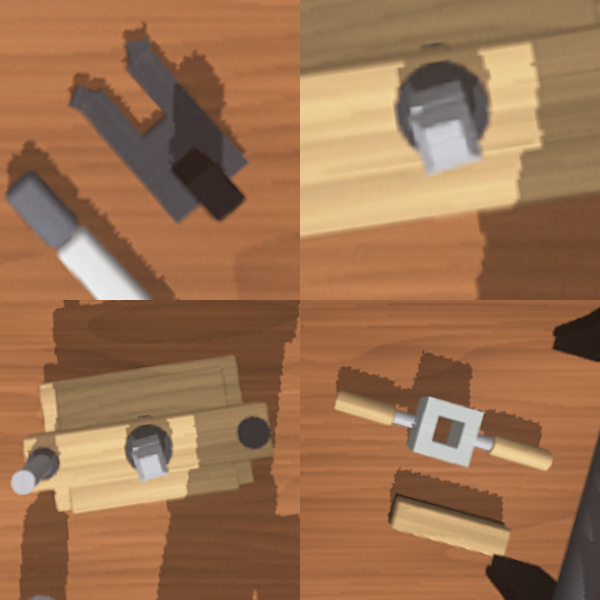

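The rectified views show four things:
- The clip has its mouth toward the upper left, and the marker lies beside it.
- The spindle head at (445,140) is turned a few degrees anticlockwise from the beam.
- The rod is at the left end, at (25,480).
- The handle hub is at (447,430), and the stamp has room for a finger.

Now the numbers.

Run:
```python
from h import *
L=lambda n:(lambda f:(f,wcloud(f)))(dict(np.load(n+".npz")))
def sel(P,c,rad,lo,hi): return (np.hypot(P[...,0]-c[0],P[...,1]-c[1])<rad)&(P[...,2]>lo)&(P[...,2]<hi)
def big(m):
    n,l,s,_=cv2.connectedComponentsWithStats(m.astype(np.uint8));return l==1+np.argmax(s[1:,4])
f,P=L("w_press")
for lo,hi in((.188,.196),(.17,.196),(.135,.165)):
    m=big(sel(P,(.59,.022),.03,lo,hi));q=P[m];print("spindle",lo,m.sum(),rect(q),q.mean(0).round(4))
m=big(sel(P,(.59,.022),.03,.188,.196));v,u=np.nonzero(m);print(" ray top .191",rect(onplane(f,u,v,.191)))
m=big(sel(P,(.59,.022),.14,.110,.119));print("beam",rect(P[m]),P[m].mean(0).round(4))
m=sel(P,(.58,.107),.03,.178,.19);print("rod",m.sum(),P[m].mean(0).round(4),rect(P[m]))
f,P=L("w_handle")
m=big(sel(P,(.472,.324),.05,.034,.046));v,u=np.nonzero(m);print("hub",rect(P[m]),P[m].mean(0).round(4),"ray",rect(onplane(f,u,v,.04)))
m=sel(P,(.472,.324),.12,.008,.05);
m&=np.abs((P[...,0]-.472)*np.sin(np.radians(74.3))-(P[...,1]-.324)*np.cos(np.radians(74.3)))<.03
print("bar",rect(P[m]));print("table z",P[sel(P,(.47,.40),.02,-.01,.01)][:,2].mean())
f,P=L("w_clip");I=f["img"].max(2)
m=big(sel(P,(.445,-.30),.06,.036,.05));print("tabtop",m.sum(),rect(P[m]),P[m].mean(0).round(4)); v,u=np.nonzero(m);print(" ray",rect(onplane(f,u,v,.044)))
m=big(sel(P,(.45,-.295),.07,.003,.05)&(I<115));print("clip",m.sum(),rect(P[m]))
m=big(sel(P,(.45,-.295),.07,.003,.010)&(I<115));print("plate",m.sum(),rect(P[m]))
```

```text
spindle 0.188 183 [594.   23.4 -72.5  15.4  14.5] [0.5945 0.0233 0.1901]
spindle 0.17 376 [593.8  23.1  15.4  21.1  20.6] [0.5952 0.0237 0.1873]
spindle 0.135 82 [602.7  26.6 -74.   19.6   2.7] [0.6031 0.0261 0.1522]
 ray top .191 [594.5  23.6 -73.1  15.3  14.3]
beam [593.9  23.1 -81.3 200.6  45.7] [0.5955 0.0227 0.1143]
rod 187 [0.5818 0.1068 0.1843] [581.5 107.  -64.2  15.7  15.6]
hub [474.5 324.9  73.9  46.6  46. ] [0.4745 0.3253 0.0393] ray [474.5 325.2  74.1  46.   46. ]
bar [474.6 325.4  73.5 190.3  46. ]
table z -0.0005048742996676478
tabtop 293 [ 438.9 -316.9   42.    22.4   14. ] [ 0.4393 -0.3163  0.0429]
 ray [ 439.8 -316.    42.    23.5   14. ]
clip 2127 [ 458.8 -298.    38.7   79.9   47.8]
plate 1756 [ 458.8 -298.    38.7   79.9   47.8]
```

Run:
```python
from h import *
from cell import r
q=quat(np.radians(74.0));c=[.4745,.3252]
r.gripper_to(.8)
r.move_l([*c,.10],q,.2)
print(r.move_l([*c,.021],q,.08,max_force=15),r.read_tcp_pos())
r.gripper_to(0.0,45);print(r.read_finger_gap()*87,r.read_grasp_force())
r.move_l([*c,.28],None,.2)
f=look(r,"w_held");t=r.read_tcp_pos();print(t,r.read_wrist_force(),r.read_time_s())
P=wcloud(f);m=(np.hypot(P[...,0]-t[0],P[...,1]-t[1])<.034)&(abs(P[...,2]-(t[2]+.019))<.005)
print(m.sum(),rect(P[m]),P[m].mean(0).round(4))
cv2.imwrite("pics/held.png",ortho(f,t[:2],t[2]+.019,.06)[:,:,::-1])
```

```text
False [0.47484735 0.325586   0.02155008]
45.29753995995396 44.99754776246846
[0.47403842 0.32469738 0.27867291] [-0.47810976 -0.09708948 -3.04544481] 8.95
5038 [474.3 324.6 -14.8  63.7  48. ] [0.4767 0.3305 0.2969]
```

View pics/held.png

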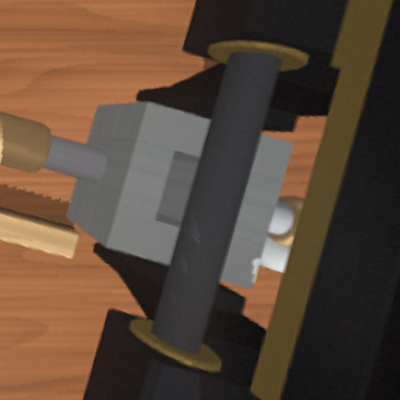

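The view shows the hub held square between the fingers, its top corners at (138,104), (292,143), (252,288) and (105,248). That puts it about 1 mm off the TCP, which I correct for before lowering it onto the spindle.

Run:
```python
from h import *
from cell import r
q=quat(np.radians(15.3));c=[.5927,.0238]
r.move_pose([*c,.25],q)
e=np.array(c)-r.read_tcp_pos()[:2];print("err",e)
r.move_l([*c,.222],q,.1)
F=lambda:(r.read_tcp_pos().round(4),np.round(r.read_wrist_force(),1),np.round(r.read_wrist_torque(),2))
print(F())
s=r.move_l([*c,.182],q,.04,max_force=12);print(s,F())
if not s:
    s=r.move_l([*c,.1445],q,.04,max_force=15);print(s,F())
print(r.read_finger_gap()*87,r.read_time_s())
look(r,"w_seat")
```

```text
err [ 0.00035055 -0.00288294]
(array([0.5923, 0.0245, 0.2216]), array([-0.1, -0.3, -2.6]), array([0.03, 0.01, 0.01]))
False (array([0.5926, 0.0234, 0.1819]), array([ 0.3, -2.6, -4.5]), array([-0.36, -0.08,  0.03]))
True (array([0.5927, 0.0234, 0.1462]), array([-0. ,  0. ,  3.9]), array([0.13, 0.12, 0.01]))
45.71772400023092 12.625
```

It reached the expected seat height with light contact. I release, back up and check the seating.

Run:
```python
from h import *
from cell import r
r.gripper_to(.75);print(r.read_wrist_force(),r.read_tcp_pos())
c=r.read_tcp_pos()
r.move_l([c[0],c[1],.30],None,.2)
c=[.555,.015];r.move_pose([*c,.36],quat(np.radians(42)))
f=look(r,"w_seated");P=wcloud(f)
d=np.hypot(P[...,0]-.594,P[...,1]-.0233)
m=(d<.034)&(P[...,2]>.155)&(P[...,2]<.172);print("hubtop",m.sum(),rect(P[m]),np.median(P[m],0).round(4))
m=(d<.02)&(P[...,2]>.188)&(P[...,2]<.196);print("tip",m.sum(),rect(P[m]),P[m].mean(0).round(4))
m=(d<.02)&(P[...,2]>.175)&(P[...,2]<.196);print("head",m.sum(),rect(P[m]))
m=(d<.10)&(d>.05)&(P[...,2]>.13)&(P[...,2]<.16);print("bar",m.sum(),rect(P[m]),P[m][:,2].max())
cv2.imwrite("pics/seated.png",f["img"][:,:,::-1]);print(r.read_time_s())
```

```text
[-0.26945062 -1.09364793  0.06742716] [0.59217505 0.0216379  0.14508958]
hubtop 1290 [593.2  23.9  15.5  47.1  46.8] [0.5943 0.0268 0.1644]
tip 200 [593.8  23.2  15.8  15.9  15.9] [0.594  0.0234 0.1901]
head 381 [593.7  23.6  16.7  20.9  20.8]
bar 1112 [583.3  61.   15.5 189.1  95.3] 0.15784486419547217
14.8917
```

View pics/seated.png

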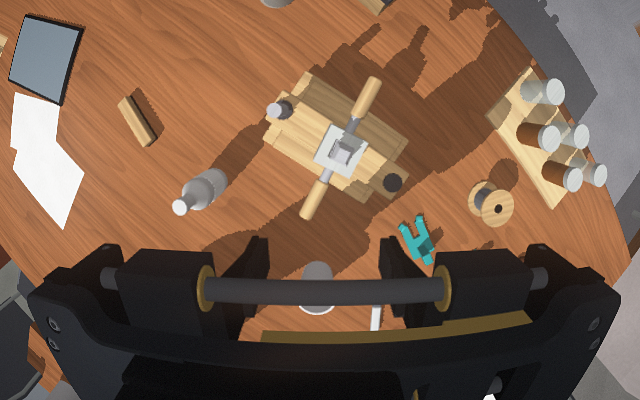

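Seated: the hub top measures z = 0.164 against 0.165 expected, and the bar, at 15.5°, lies across the beam and clear of the rod at (278,110). Next is the clip.

Run:
```python
from h import *
from cell import r
q=quat(np.radians(41.2));c=[.440,-.316]
r.gripper_to(.5)
r.move_pose([*c,.16],q)
r.move_l([*c,.08],q,.2)
print(r.move_l([*c,.024],q,.06,max_force=12),r.read_tcp_pos())
r.gripper_to(0.0,50);print(r.read_finger_gap()*87,r.read_grasp_force(),r.read_tcp_pos())
r.move_l([*c,.26],None,.2);r.hold(.2)
t=r.read_tcp_pos();f=look(r,"w_hclip");print(t,r.read_time_s())
cv2.imwrite("pics/hclip.png",ortho(f,t[:2]+[.03,.026],t[2]-.018,.06,500)[:,:,::-1])
```

```text
False [ 0.44035735 -0.31610635  0.024355  ]
16.004797288792492 49.99762924388051 [ 0.43996679 -0.31604481  0.02408598]
[ 0.43965017 -0.31572338  0.25916887] 20.9
```

View pics/hclip.png

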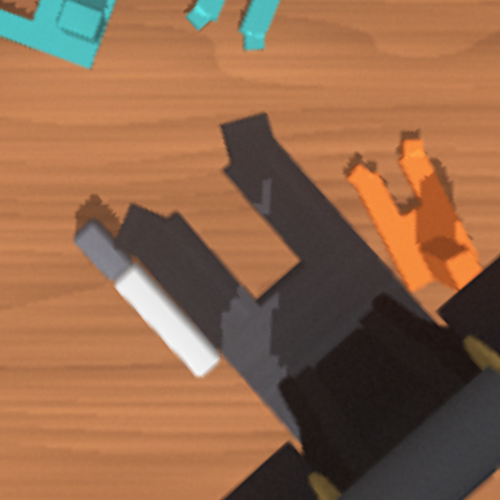

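The clip is held, with its slot end at (279,281), so the seat is TCP + (27.2, 23.2) mm. The prongs look slightly wide at the tips, so I check its pitch by depth.

Run:
```python
from h import *
f=dict(np.load("w_hclip.npz"));P=wcloud(f);t=np.array([.43965,-.31572,.25917]);I=f["img"].max(2)
a=np.radians(41.2);d=P-t;x=d[...,0]*np.cos(a)+d[...,1]*np.sin(a);y=-d[...,0]*np.sin(a)+d[...,1]*np.cos(a)
m=(I<115)&(x>.012)&(x<.08)&(abs(y)<.03)&(abs(d[...,2]+.02)<.025)
A=np.stack([x[m],y[m],np.ones(m.sum())],1);s=np.linalg.lstsq(A,d[...,2][m],rcond=None)[0]
print(m.sum(),"slopes deg",np.degrees(s[:2]),"z at x=0",s[2],"z at seat",s[2]+.036*s[0],"x max",np.percentile(x[m],99.8),"y",np.percentile(y[m],[.5,99.5]))
for lo in range(15,75,8):
    k=m&(x>lo/1e3)&(x<(lo+8)/1e3);print(lo,k.sum(),np.median(d[...,2][k]).round(4),np.percentile(y[k],[1,99]).round(4))
```

```text
5529 slopes deg [-3.42985343  0.20040458] z at x=0 -0.01599639723150755 z at seat -0.018151437699400703 x max 0.06578986551655412 y [-0.02242791  0.02189737]
15 967 -0.0186 [-0.0221  0.0207]
23 957 -0.0187 [-0.0219  0.021 ]
31 702 -0.0187 [-0.0222  0.0211]
39 727 -0.0187 [-0.0219  0.0213]
47 749 -0.0186 [-0.0221  0.0212]
55 704 -0.0187 [-0.0237  0.0231]
63 138 -0.0189 [-0.0217  0.0207]
  return _methods._mean(a, axis=axis, dtype=dtype,
  ret = ret.dtype.type(ret / rcount)
Traceback (most recent call last):
IndexError: index -1 is out of bounds for axis 0 with size 0
```

The clip is flat: the height is constant at −18.7 mm along its length. Now I insert it.

Run:
```python
from h import *
from cell import r
q=quat(np.radians(41.2));u=np.array([.7536,.6574]);H=np.array([.5666,.0001]);z=.1908
F=lambda s:print(s,r.read_tcp_pos().round(4),np.round(r.read_wrist_force(),1),np.round(r.read_wrist_torque(),2),round(float(r.read_time_s()),1))
g=lambda a,zz=z:[*(H+a*u),zz]
r.move_pose(g(-.065,.26),q)
r.move_l(g(-.065),q,.15);r.hold(.3);F("standoff")
s=r.move_l(g(-.022),q,.05,max_force=10);F(s)
if not s:
    s=r.move_l(g(-.002),q,.03,max_force=12);F(s)
    if not s: s=r.move_l(g(.0025),q,.015,max_force=12);F(s)
look(r,"w_ins")
```

```text
standoff [ 0.5181 -0.0427  0.1916] [-0.4 -0.2 -1.5] [-0.02 -0.01  0.01] 22.9
False [ 0.5498 -0.0146  0.1907] [ 0.6  0.2 -2.2] [-0.05 -0.02  0.05] 23.9
False [ 0.565  -0.0012  0.1907] [ 0.2  0.3 -1.8] [-0.02 -0.02 -0.03] 24.7
False [0.5685 0.0015 0.1908] [-0.8 -0.9 -1.7] [-0.26  0.1   0.01] 25.2
```

Run:
```python
from h import *
from cell import r
q=quat(np.radians(41.2));u=np.array([.7536,.6574]);H=np.array([.5666,.0001]);z=.1908
F=lambda s:print(s,r.read_tcp_pos().round(4),((r.read_tcp_pos()[:2]-H)@u).round(4),np.round(r.read_wrist_force(),1),np.round(r.read_wrist_torque(),2),round(float(r.read_time_s()),1))
r.hold(.3);F("now")
s=r.move_l([*(H+.007*u),z],q,.015,max_force=12);r.hold(.2);F(s)
```

```text
now [0.5685 0.0015 0.1908] 0.0024 [ 0.4 -1.8 -0.8] [-0.34  0.1   0.  ] 25.5
True [0.568  0.0013 0.1895] 0.0019 [ 0.5  0.9 -0.9] [ 0.12 -0.12  0.03] 26.0
```

The clip has contacted its closed end on the neck and sits about 0.5 mm above the hub. I settle it, release, retreat and check.

Run:
```python
from h import *
from cell import r
u=np.array([.7536,.6574]);H=np.array([.5666,.0001])
q=quat(np.radians(41.2))
r.move_l([*(H+.0028*u),.1885],q,.02,max_force=6);print(r.read_tcp_pos(),r.read_wrist_force())
r.gripper_to(.5);t=r.read_tcp_pos();r.move_l([t[0],t[1],.29],None,.15)
r.move_pose([.555,-.005,.36],quat(np.radians(42)));r.hold(.2)
f=look(r,"w_fin");P=wcloud(f);print(r.read_time_s())
d=P-[.5938,.0233,0];a=np.radians(41.2);x=d[...,0]*np.cos(a)+d[...,1]*np.sin(a);y=-d[...,0]*np.sin(a)+d[...,1]*np.cos(a)
m=(np.hypot(x+.036,y)<.02)&(P[...,2]>.19)&(P[...,2]<.22);print("tab top in spindle frame",m.sum(),rect(np.stack([x[m],y[m]],1)),np.median(P[m][:,2]))
I=f["img"].max(2);m=(I<115)&(abs(y)<.03)&(x>-.06)&(x<.05)&(P[...,2]>.162)&(P[...,2]<.18)
print("plate",m.sum(),np.percentile(x[m],[.5,99.5]).round(4),np.percentile(y[m],[.5,99.5]).round(4),np.median(P[m][:,2]).round(4))
g=cv2.resize(r.grab_frame("scene")["img"][175:255,290:410],(600,400),interpolation=cv2.INTER_CUBIC)
cv2.imwrite("pics/fin.png",np.hstack([ortho(f,(.59,.02),.171,.08,400)[:,:,::-1][:,:,:],g[:,100:500,::-1]]))
```

```text
[0.56835074 0.00159924 0.18905724] [-4.03743734 -1.13199041  5.9412058 ]
28.5167
tab top in spindle frame 394 [-35.2   0.5   1.2  22.8  15.4] 0.20814661090516287
plate 1768 [-0.046   0.0306] [-0.0215  0.0211] 0.1705
```

View pics/fin.png

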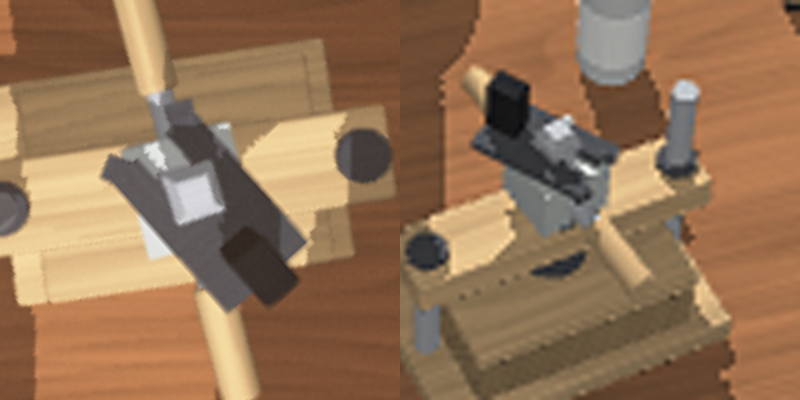

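The final view shows the clip in the groove under the square head, flat on the hub. The tab is 35 mm behind the axis (36 mm nominal), and the bar is clear of the rod.

```bash
python3 -c "
from cell import r
print(r.sign_off())"
```

```text
the job is handed in; nothing more can be done
None
```

The handle is seated on the spindle collar with its bar clear of the guide rod, the dark steel clip is fully home in the groove and released, and the job is handed in at about 29 s of the 70 s allowed.

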